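Dress the body-mount stud of an off-roader bracket

ROBOT

A 7-joint arm with a two-finger parallel gripper is mounted at the origin on the work surface. World frame = base frame: x ahead of the robot, y to its left, z up, the work surface at z = 0. Lengths are in m, angles in rad, forces in N, time in s.
With the tool pointing down it reaches from about 0.4 to 0.85 m from the base axis. Payload 10.4 kg.
Tool frame: the origin (TCP) lies on the centre line of the jaws, within the pads' length; the fingertips stand 25 mm ahead of it and the grasp point (between the pads) lies 6 mm ahead of it; z points along the fingers, y is the line along which they close (so a half turn about z gives the same grasp; the last joint's range is limited). The gripper opens to 87 mm and grips with 3 to 60 N. Pads are 19 mm wide; open, the fingers measure 117 mm over their backs; the gripper's body (75 mm by 190 mm) begins 51 mm behind the grasp point.
Start: joints at [1.124, 0.332, -0.065, 1.46, 0.022, 1.35, -0.088], TCP at [0.257, -0.57, 0.222] pointing down, gripper open.
Joint ranges: [-2.6, 2.6], [-0.5, 2.12], [-1.47, 1.34], [0.16, 2.42], [-1.27, 4.41], [0.06, 2.06], [-2.6, 2.6]. Speed limits (rad/s): [2.22, 2.22, 2.79, 2.79, 3.14, 3.14, 3.14].

INTERFACE

Orientations are given as a unit quaternion [w, x, y, z].
In Python, from cell import manip, viewer, ticket gives the robot as it stands. The module is installed in compiled form; this text tells all that it offers.
- The arm moves only by the tool arm_command, never from a script. Its argument "moves" is a list of rows, each an object with "offset": the shift along the tool's x, y, z in units of 30 mm (1.0 is 30 mm), a list of three; "rotation": the turn, a rotation vector about the tool's x, y, z in units of 6 degrees (1.0 is 6 degrees), a list of three; "grip": the opening, from 0 (shut) to 1 (fully open). In form: [{"offset": [x, y, z], "rotation": [ax, ay, az], "grip": grip}, ...]. A call has 1 to 12 rows; each row is the pose to reach, as a shift and turn from the pose commanded when the call began, along the tool's axes at that moment; what a row does not reach only later rows make up. A row lasts 1/10 s, in which the tool goes at most 50 mm and 8.59 degrees, less where a joint would pass 70% of its speed; a pose out of reach is approached as far as the arm can. A call with a gripper value outside its range is refused whole. The fingers move at their own pace and stop on an object; the grip force is fixed at half the most. Time passes only in rows, so rows that repeat a pose let the fingers close. It gives the time, the measured TCP pose, the force, the opening and the grip force at its end, in the units of the state.
- manip.read_state(): the state, without advancing time (a new reading comes with each control period).
- viewer.get_image(name): name is "scene" or "top" or "wrist"; returns a dict with "img" (420x560x3 uint8, red, green, blue), "depth" (420x560 float32, m along the optical axis (not along the pixel's ray), 0 where there is no reading), "mtx" (3x3 intrinsics, pixels), "T" (4x4, takes a point from camera to world coordinates); the wrist camera has in their place "mount" (4x4, takes a point from camera to tool coordinates, whose origin is the TCP and whose axes are the flange's). Camera axes: x right, y down, z forward; pixel columns grow to the right and rows downward; lengths in m; the calibration is good to about 2 mm. The wrist camera is an equidistant fisheye: a pixel r from the principal point sees the ray r / f radians off the axis. A picture is of the moment at which its call begins: read the wrist's pose just before it.
- ticket.hand_in(): hands the job in; it is judged then, once.
The state is a dict: "time": time; "qpos": joint angles; "joint_vel": joint speeds; "joint_torque": joint torques, N m; "ee_pos": TCP position; "tcp_rot": TCP orientation; "wrist_force": force on the tool from outside, world axes, zero at the start; "torque": the same for the moment, N m; "opening": finger opening in m; "finger_force": force on a finger pad.
Only numpy, scipy, OpenCV 4.12 (cv2) and the standard library are available. Lean on these libraries where they do the work, as an engineer would, in place of code of your own. Each camera call takes 0.05 s, during which the arm holds its last target. There are 200 camera calls.

TASK

Thread the red bush down over the upright stud of the grey bracket until it sits flat on the plate, then thread the silver collar down the same stud until it sits flat on the red bush, and let go of both. Do not use the worn black bush: leave it lying where it is.

Things in the scene. Friction and masses are not known exactly. Their poses are not given: they have to be found in the camera images.
- red_bush_center (a point): Centre (half-way up, on the axis) of the loose red bush: a plain ring lying flat on the bench, outside diameter 52 mm, through hole 33 mm, 28 mm high, 50 to 100 g. z is its axis; either face may be down. Take it across its outside diameter.
- collar_center (a point): Centre (half-way up, on the axis) of the loose silver aluminium collar: a plain ring lying flat on the bench, outside diameter 46 mm, through hole 33 mm, 22 mm high, 55 to 115 g. z is its axis; either face may be down. Take it across its outside diameter.
- stud_foot (a point): Foot of the stud, on its axis, in the top face of the bracket's plate. The grey plate is 110 mm square and 12 mm thick, lies on the bench and is fixed (four bolt heads 3 mm high at its corners, 46 mm from the middle along each side direction). z is up along the stud: brass-coloured, 18 mm diameter, 60 mm tall above the plate, its last 12 mm tapering to 8 mm at the tip.
- black_bush_center (a point): Centre (half-way up, on the axis) of the worn black rubber bush, same sizes as the red one, lying flat on the bench. Not wanted: leave it. (Also about, and of no use: a beige roll of tape lying flat, 90 mm across and 25 mm high, and a 200 mm wrench, lying apart from the rings and the bracket.)
Not all that is in view belongs to the job. Leave any green look-alike of the part that bears collar_center alone. Of the things that look like the part that bears red_bush_center, the larger one is meant.

How it is judged:
By the outcome, as a careful person would: the job done as asked, in the order asked, and still so for the second after the job is handed in, with the robot touching nothing.
It also fails if it takes over 56 s, if anything falls off the work surface, if the arm or the gripper's body presses on something with over 40 N, if the wrist force passes 120 N, or if a joint passes its speed limit or range.

## Working session

There is one attempt and no reset: what is moved stays moved. The work goes in short steps, Python scripts to look and compute and a tool call to move; the robot and the scene stay as the last step left them, time stands still between calls to the robot, and variables do not carry over. Pictures are saved under pics/ and viewed, at most 10 in all, crops included, and the job is handed in when it is done.

Besides the shell and the picture viewer there is one more tool, called after "Emit:" as name([rows], argument=value, ...), one row to a line, values as JSON. arm_command: Moves the arm, as the interface text tells. Its arguments: {"type":"object","properties":{"moves":{"type":"array","items":{"type":"object","properties":{"offset":{"type":"array","items":{"type":"number"}},"rotation":{"type":"array","items":{"type":"number"}},"grip":{"type":"number"}}}}},"required":["moves"]}

```bash
mkdir -p pics; python3 - <<'E'
from cell import manip, viewer
import cv2, numpy as np
s=manip.read_state(); print({k:np.round(v,3) for k,v in s.items()})
for n in("top","scene"):
    d=viewer.get_image(n); np.savez(n+"0.npz",**d); cv2.imwrite(f"pics/{n}0.png",d["img"][:,:,::-1]); print(n,d["mtx"].round(1).tolist(),d["T"].round(3).tolist())
E
```

```text
{'time': np.float64(0.0), 'qpos': array([ 1.124,  0.333, -0.065,  1.461,  0.022,  1.35 , -0.089]), 'joint_vel': array([ 0.001,  0.   , -0.001, -0.001, -0.   , -0.001, -0.001]), 'joint_torque': array([ 0.0000e+00, -6.2325e+01,  2.5000e-02, -3.8989e+01, -6.1000e-02,
        4.0000e-02,  0.0000e+00]), 'ee_pos': array([ 0.257, -0.569,  0.222]), 'tcp_rot': array([-0.001,  0.978,  0.21 , -0.   ]), 'wrist_force': array([-0.25 , -0.926, -0.234]), 'torque': array([0.004, 0.031, 0.058]), 'finger_force': np.float64(0.0), 'opening': np.float64(0.087)}
top [[449.8, 0.0, 275.2], [0.0, 449.8, 204.1], [0.0, 0.0, 1.0]] [[0.014, -0.987, 0.16, 0.422], [-0.999, -0.021, -0.042, 0.026], [0.045, -0.159, -0.986, 0.804], [0.0, 0.0, 0.0, 1.0]]
scene [[444.8, 0.0, 283.5], [0.0, 444.8, 207.8], [0.0, 0.0, 1.0]] [[0.322, 0.663, -0.676, 1.136], [0.947, -0.236, 0.219, -0.171], [-0.014, -0.711, -0.703, 0.671], [0.0, 0.0, 0.0, 1.0]]
```

View pics/top0.png

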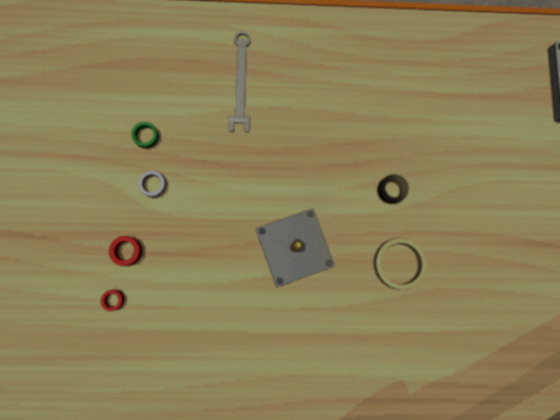

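View pics/scene0.png

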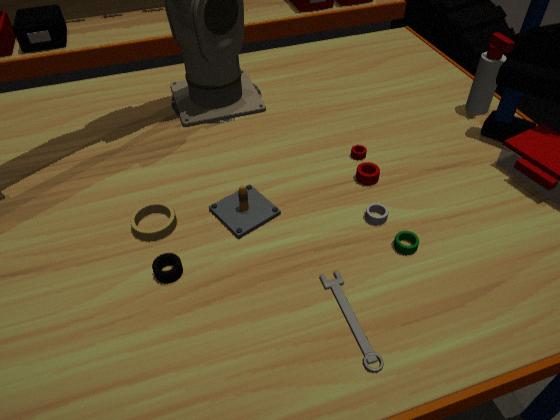

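Top view: red candidates are the large ring at (125,251) and a small ring at (112,300), so I choose the large one. Collar candidates are silver at (152,184) and a green look-alike at (145,135), so I choose silver. The black bush is at (392,189), the stud at (298,245), the tape at (400,264). The scene view agrees: large red (368,173), silver (376,214).

```bash
cat > h.py <<'E'
import numpy as np, cv2
def cloud(d):
    z=d["depth"]; v,u=np.indices(z.shape); K=d["mtx"]
    p=np.stack([(u-K[0,2])/K[0,0]*z,(v-K[1,2])/K[1,1]*z,z],-1)
    return p@d["T"][:3,:3].T+d["T"][:3,3]
def plane(d,uv,h):
    K,T=d["mtx"],d["T"]; uv=np.atleast_2d(uv)
    r=np.c_[(uv[:,0]-K[0,2])/K[0,0],(uv[:,1]-K[1,2])/K[1,1],np.ones(len(uv))]@T[:3,:3].T
    return T[:3,3]+r*((h-T[2,3])/r[:,2])[:,None]
E
python3 - <<'E'
import numpy as np,cv2
from h import *
boxes={"top":dict(red=(100,228,150,274),small=(95,285,130,315),silver=(132,165,173,203),green=(125,115,165,155),black=(370,165,416,212),stud=(285,232,312,258)),
"scene":dict(red=(350,158,387,189),small=(346,142,370,160),silver=(360,200,393,228),green=(388,226,425,258),stud=(230,182,256,214))}
H=dict(red=.028,small=.02,silver=.022,green=.022,black=.028,stud=.06)
for n in boxes:
    d=dict(np.load(n+"0.npz")); P=cloud(d); hsv=cv2.cvtColor(d["img"],cv2.COLOR_RGB2HSV)
    for k,(a,b,c,e) in boxes[n].items():
        p=P[b:e,a:c]; z=p[...,2]; ok=d["depth"][b:e,a:c]>0
        zt=np.percentile(z[ok],99.5 if k=="stud" else 97)
        m=ok&(z>H[k]-.004 if k!="stud" else z>.03)
        q=p[m][:,:2].astype(np.float32)
        (cx,cy),r=cv2.minEnclosingCircle(q) if len(q) else ((0,0),0)
        # colour/height mask outline, hole centroid on the top plane
        print(n,k,"ztop",zt.round(4),"n",m.sum(),"circ",round(cx,4),round(cy,4),"r",round(r,4),"bench",np.percentile(z[ok],10).round(4))
d=dict(np.load("top0.npz"))
# plate corners
hsv=cv2.cvtColor(d["img"],cv2.COLOR_RGB2HSV); m=(hsv[...,1]<60).astype(np.uint8); m[:200]=0;m[295:]=0;m[:,:245]=0;m[:,345:]=0
c=max(cv2.findContours(m,0,2)[0],key=cv2.contourArea); w=plane(d,c[:,0].astype(float),.012)[:,:2].astype(np.float32)
print("plate",cv2.minAreaRect(w))
im=cv2.imread("pics/top0.png")[115:325,85:185]; cv2.imwrite("pics/crop.png",cv2.resize(im,None,fx=2.8,fy=2.8,interpolation=2))
E
```

```text
top red ztop 0.0294 n 456 circ 0.4624 0.2491 r 0.026 bench -0.0012
top small ztop 0.0212 n 232 circ 0.379 0.2671 r 0.0182 bench -0.0012
top silver ztop 0.0233 n 267 circ 0.5816 0.2111 r 0.023 bench -0.0013
top green ztop 0.0234 n 259 circ 0.6709 0.2288 r 0.023 bench -0.0012
top black ztop 0.0291 n 401 circ 0.5817 -0.2195 r 0.0263 bench -0.0015
top stud ztop 0.0733 n 114 circ 0.4747 -0.0436 r 0.0094 bench 0.0107
scene red ztop 0.029 n 199 circ 0.4624 0.2487 r 0.0278 bench -0.0008
scene small ztop 0.0208 n 85 circ 0.3803 0.266 r 0.0196 bench -0.0008
scene silver ztop 0.023 n 176 circ 0.5819 0.2099 r 0.0234 bench -0.0008
scene green ztop 0.0228 n 199 circ 0.6712 0.2267 r 0.0232 bench -0.0009
scene stud ztop 0.0726 n 150 circ 0.4762 -0.0448 r 0.0095 bench 0.0006
plate ((0.47516971826553345, -0.042696453630924225), (0.10913541913032532, 0.10915584862232208), 20.846010208129883)
```

View pics/crop.png

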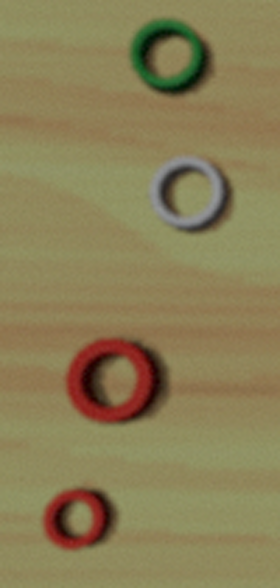

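The crop confirms it: large red ring at crop (113,380), small red (76,519), silver (190,193), green (168,55). Radii 26 and 23 mm match the description. Moving off via a waypoint.

```bash
cat >> h.py <<'E'
from scipy.spatial.transform import Rotation as Ro
def go(s,*targets):
    q=s["tcp_rot"]; R=Ro.from_quat(np.r_[q[1:],q[0]])
    print("t",round(float(s["time"]),2),"pos",np.round(s["ee_pos"],4),"zaxis",R.as_matrix()[:,2].round(3),"y",R.as_matrix()[:,1].round(3),"q",np.round(s["qpos"],2),"F",np.round(s["wrist_force"],1),"open",round(float(s["opening"]),4),round(float(s["finger_force"]),1))
    for t in targets: print(t,"->",(R.inv().apply(np.array(t)-s["ee_pos"])/.03).round(2))
E
python3 -c "
from h import *; from cell import manip
go(manip.read_state(),(.5,-.05,.2),(.5,-.05,.2))"
```

```text
t 0.1 pos [ 0.2569 -0.5694  0.2218] zaxis [-0.001  0.001 -1.   ] y [ 0.411 -0.912 -0.001] q [ 1.12  0.33 -0.06  1.46  0.02  1.35 -0.09] F [-0.5  1.  -0.3] open 0.0871 0.0
(0.5, -0.05, 0.2) -> [ 14.51 -12.45   0.74]
(0.5, -0.05, 0.2) -> [ 14.51 -12.45   0.74]
```

Emit:
arm_command([
  {"offset":[14.5,-12.5,0.7],"rotation":[0,0,0],"grip":1},
  {"offset":[14.5,-12.5,0.7],"rotation":[0,0,0],"grip":1},
  {"offset":[14.5,-12.5,0.7],"rotation":[0,0,0],"grip":1},
  {"offset":[14.5,-12.5,0.7],"rotation":[0,0,0],"grip":1},
  {"offset":[14.5,-12.5,0.7],"rotation":[0,0,0],"grip":1},
  {"offset":[14.5,-12.5,0.7],"rotation":[0,0,0],"grip":1},
  {"offset":[14.5,-12.5,0.7],"rotation":[0,0,0],"grip":1},
  {"offset":[14.5,-12.5,0.7],"rotation":[0,0,0],"grip":1},
  {"offset":[14.5,-12.5,0.7],"rotation":[0,0,0],"grip":1},
  {"offset":[14.5,-12.5,0.7],"rotation":[0,0,0],"grip":1},
  {"offset":[14.5,-12.5,0.7],"rotation":[0,0,0],"grip":1},
  {"offset":[14.5,-12.5,0.7],"rotation":[0,0,0],"grip":1},
])

```text
time: 1.3
ee_pos: [0.5002, -0.0442, 0.2013]
tcp_rot: [-0.001, 0.977, 0.213, 0.0]
wrist_force: [-1.0, -0.9, 0.1]
opening: 0.0872
finger_force: 0.0
```

```bash
python3 -c "
from h import *; from cell import manip
go(manip.read_state(),(.462,.249,.15))"
```

```text
t 1.3 pos [ 0.5002 -0.0442  0.2013] zaxis [ 0.     0.001 -1.   ] y [ 0.416 -0.91  -0.001] q [ 0.52  0.11 -0.55  1.78  0.06  1.26 -1.19] F [-1.  -0.9  0.1] open 0.0872 0.0
(0.462, 0.249, 0.15) -> [ 2.9  -9.42  1.72]
```

Emit:
arm_command([
  {"offset":[2.9,-9.4,1.7],"rotation":[0,0,-5],"grip":1},
  {"offset":[2.9,-9.4,1.7],"rotation":[0,0,-5],"grip":1},
  {"offset":[2.9,-9.4,1.7],"rotation":[0,0,-5],"grip":1},
  {"offset":[2.9,-9.4,1.7],"rotation":[0,0,-5],"grip":1},
  {"offset":[2.9,-9.4,1.7],"rotation":[0,0,-5],"grip":1},
  {"offset":[2.9,-9.4,1.7],"rotation":[0,0,-5],"grip":1},
  {"offset":[2.9,-9.4,1.7],"rotation":[0,0,-5],"grip":1},
  {"offset":[2.9,-9.4,1.7],"rotation":[0,0,-5],"grip":1},
  {"offset":[2.9,-9.4,1.7],"rotation":[0,0,-5],"grip":1},
  {"offset":[2.9,-9.4,1.7],"rotation":[0,0,-5],"grip":1},
])

```text
time: 2.3
ee_pos: [0.4633, 0.2422, 0.1505]
tcp_rot: [0.0, 0.89, 0.455, -0.0]
wrist_force: [0.3, -0.3, 0.4]
opening: 0.0873
finger_force: 0.0
```

```bash
python3 - <<'E'
from h import *; from cell import manip,viewer
s=manip.read_state(); d=viewer.get_image("wrist"); np.savez("w1.npz",**d)
cv2.imwrite("pics/w1.png",d["img"][:,:,::-1]); print(d["mtx"].round(1).tolist(),d["mount"].round(3).tolist())
go(s,(.462,.249,.06),(.462,.249,.029))
E
```

```text
[[325.2, 0.0, 278.8], [0.0, 325.2, 209.5], [0.0, 0.0, 1.0]] [[0.001, -0.966, -0.259, 0.07], [1.0, 0.0, 0.001, 0.0], [-0.001, -0.259, 0.966, -0.162], [0.0, 0.0, 0.0, 1.0]]
t 2.3 pos [0.4633 0.2422 0.1505] zaxis [ 0.    -0.001 -1.   ] y [ 0.81  -0.586  0.001] q [ 0.14  0.25 -0.8   1.79  0.2   1.18 -1.35] F [ 0.3 -0.3  0.4] open 0.0873 0.0
(0.462, 0.249, 0.06) -> [ 0.16 -0.17  3.01]
(0.462, 0.249, 0.029) -> [ 0.16 -0.17  4.05]
```

View pics/w1.png

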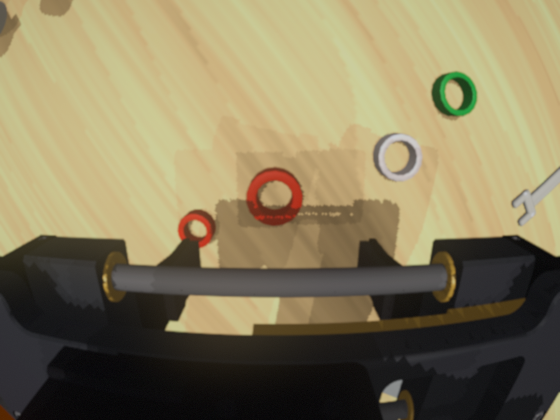

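Wrist view: the large red ring is at (275,196), centred between the open jaws' columns; the small red is at (197,229) and silver at (398,157). I'll refine both rings from this view.

```bash
cat >> h.py <<'E'
def wcloud(d,s):
    z=d["depth"]; v,u=np.indices(z.shape); K=d["mtx"]
    x=(u-K[0,2])/K[0,0]; y=(v-K[1,2])/K[1,1]; r=np.hypot(x,y)+1e-9
    k=np.tan(r)/r; p=np.stack([x*k*z,y*k*z,z],-1)
    p=p@d["mount"][:3,:3].T+d["mount"][:3,3]; q=s["tcp_rot"]
    return p@Ro.from_quat(np.r_[q[1:],q[0]]).as_matrix().T+s["ee_pos"]
E
python3 - <<'E'
from h import *; from cell import manip
s=manip.read_state(); d=dict(np.load("w1.npz")); P=wcloud(d,s)
for n,h,(a,b,c,e) in(("red",.028,(240,160,310,230)),("silver",.022,(368,125,428,187))):
    p=P[b:e,a:c]; m=(p[...,2]>h-.004)&(p[...,2]<h+.006)&(d["depth"][b:e,a:c]>0)
    print(n,m.sum(),cv2.minEnclosingCircle(p[m][:,:2].astype(np.float32)),np.median(p[m][:,2]))
go(s,(.462,.249,.029))
E
```

```text
red 1496 ((0.46219825744628906, 0.2479664385318756), 0.025986935943365097) 0.027400110482386476
silver 853 ((0.5812978148460388, 0.20984011888504028), 0.023209024220705032) 0.021316169311623417
t 2.35 pos [0.4633 0.2424 0.1506] zaxis [ 0.    -0.001 -1.   ] y [ 0.81  -0.586  0.001] q [ 0.14  0.25 -0.8   1.79  0.2   1.18 -1.35] F [-0.4  0.4  0.9] open 0.0866 0.0
(0.462, 0.249, 0.029) -> [ 0.15 -0.17  4.05]
```

Emit:
arm_command([
  {"offset":[0.14,-0.15,1.5],"rotation":[0,0,0],"grip":1},
  {"offset":[0.14,-0.15,3],"rotation":[0,0,0],"grip":1},
  {"offset":[0.14,-0.15,3.7],"rotation":[0,0,0],"grip":1},
  {"offset":[0.14,-0.15,4.05],"rotation":[0,0,0],"grip":1},
  {"offset":[0.14,-0.15,4.05],"rotation":[0,0,0],"grip":1},
  {"offset":[0.14,-0.15,4.05],"rotation":[0,0,0],"grip":0.45},
  {"offset":[0.14,-0.15,4.05],"rotation":[0,0,0],"grip":0.45},
  {"offset":[0.14,-0.15,4.05],"rotation":[0,0,0],"grip":0.45},
  {"offset":[0.14,-0.15,4.05],"rotation":[0,0,0],"grip":0.45},
  {"offset":[0.14,-0.15,4.05],"rotation":[0,0,0],"grip":0.45},
])

```text
time: 3.35
ee_pos: [0.4617, 0.2499, 0.0293]
tcp_rot: [0.0, 0.89, 0.456, 0.0]
wrist_force: [-0.1, -0.0, 0.6]
opening: 0.0552
finger_force: 0.0
```

```bash
python3 -c "
from h import *; from cell import manip
go(manip.read_state(),(.4755,-.044,.15))"
```

```text
t 3.35 pos [0.4617 0.2499 0.0293] zaxis [ 0.001  0.    -1.   ] y [ 0.812 -0.584  0.001] q [ 0.06  0.42 -0.75  1.89  0.34  0.96 -1.47] F [-0.1 -0.   0.6] open 0.0552 0.0
(0.4755, -0.044, 0.15) -> [-7.68  6.1  -4.02]
```

Emit:
arm_command([
  {"offset":[0,0,0],"rotation":[0,0,0],"grip":0.2},
  {"offset":[0,0,0],"rotation":[0,0,0],"grip":0.2},
  {"offset":[0,0,0],"rotation":[0,0,0],"grip":0.2},
  {"offset":[0,0,0],"rotation":[0,0,0],"grip":0.2},
  {"offset":[0,0,-0.5],"rotation":[0,0,0],"grip":0.2},
  {"offset":[0,0,-1.2],"rotation":[0,0,0],"grip":0.2},
  {"offset":[0,0,-2],"rotation":[0,0,0],"grip":0.2},
  {"offset":[0,0,-3],"rotation":[0,0,0],"grip":0.2},
  {"offset":[0,0,-4],"rotation":[0,0,0],"grip":0.2},
  {"offset":[0,0,-4],"rotation":[0,0,0],"grip":0.2},
])

```text
time: 4.35
ee_pos: [0.4633, 0.2514, 0.1539]
tcp_rot: [0.0, 0.89, 0.456, 0.003]
wrist_force: [0.2, 0.5, -0.9]
opening: 0.0173
finger_force: 0.0
```

```bash
python3 -c "
from h import *; from cell import manip
go(manip.read_state(),(.4755,-.044,.15))"
```

```text
t 4.35 pos [0.4633 0.2514 0.1539] zaxis [ 0.006  0.002 -1.   ] y [ 0.812 -0.583  0.004] q [ 0.13  0.26 -0.81  1.78  0.2   1.18 -1.36] F [ 0.2  0.5 -0.9] open 0.0173 0.0
(0.4755, -0.044, 0.15) -> [-7.76  6.08  0.11]
```

Opening is 17 mm, so the grasp missed. Looking.

```bash
python3 - <<'E'
from h import *; from cell import manip,viewer
s=manip.read_state(); d=viewer.get_image("wrist"); np.savez("w2.npz",**d)
t=viewer.get_image("scene"); np.savez("s2.npz",**t)
a=cv2.resize(d["img"][:340,90:470],(400,358)); b=cv2.resize(t["img"][100:300,250:470],(400,364))[:358]
cv2.imwrite("pics/w2.png",np.hstack([a,b])[:,:,::-1]); go(s)
P=wcloud(d,s); hsv=cv2.cvtColor(d["img"],cv2.COLOR_RGB2HSV); m=((hsv[...,1]>150)&((hsv[...,0]<8)|(hsv[...,0]>172))&(hsv[...,2]>60)).astype(np.uint8)
n,l,st,c=cv2.connectedComponentsWithStats(m)
for i in range(1,n):
    if st[i,4]>80:
        p=P[l==i]; h=np.percentile(p[:,2],90); print(st[i],h,cv2.minEnclosingCircle(p[p[:,2]>h-.004][:,:2].astype(np.float32)))
E
```

```text
t 4.35 pos [0.4633 0.2514 0.1539] zaxis [ 0.006  0.002 -1.   ] y [ 0.812 -0.583  0.004] q [ 0.13  0.26 -0.81  1.78  0.2   1.18 -1.36] F [ 0.2  0.5 -0.9] open 0.0173 0.0
[ 253  177   54   55 1501] 0.02825554094815305 ((0.4748955965042114, 0.26832523941993713), 0.04840145260095596)
[185 220  34  22 298] 0.019842468316643172 ((0.4338687062263489, 0.2902664840221405), 0.07132945954799652)
```

View pics/w2.png

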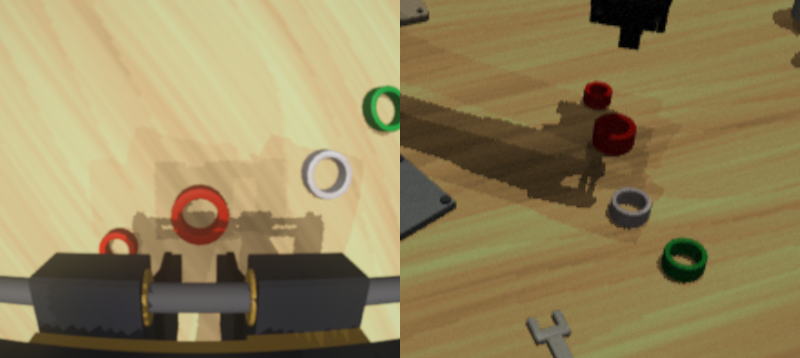

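Wrist half: the red ring still lies on the bench at about (280,204) in full-image pixels, and the scene half agrees. Let me see whether it shifted.

```bash
cat >> h.py <<'E'
def rings(P,d,names):
    for n,h,(x,y),R in names:
        m=(abs(P[...,2]-h)<.0035)&(np.hypot(P[...,0]-x,P[...,1]-y)<R+.015)&(d["depth"]>0)
        p=P[m][:,:2]
        if len(p)<20: print(n,"few",len(p)); continue
        print(n,len(p),"circ",np.round(cv2.minEnclosingCircle(p.astype(np.float32))[0],4),round(cv2.minEnclosingCircle(p.astype(np.float32))[1],4),"mean",p.mean(0).round(4),"z",np.median(P[m][:,2]).round(4))
E
python3 - <<'E'
from h import *; from cell import manip
s=manip.read_state(); N=[("red",.028,(.462,.249),.026),("silver",.022,(.581,.21),.023)]
d=dict(np.load("w2.npz")); rings(wcloud(d,s),d,N)
d=dict(np.load("s2.npz")); rings(cloud(d),d,N)
E
```

```text
red 150 circ [0.4597 0.2461] 0.0244 mean [0.458  0.2448] z 0.0248
silver 22 circ [0.5785 0.208 ] 0.0212 mean [0.5735 0.2058] z 0.0187
red 195 circ [0.4628 0.2489] 0.0272 mean [0.4639 0.2475] z 0.0279
silver 166 circ [0.5803 0.2103] 0.0243 mean [0.5822 0.2094] z 0.0215
```

Emit:
arm_command([
  {"offset":[0,0,0],"rotation":[0,0,0],"grip":1},
  {"offset":[0,0,0],"rotation":[0,0,0],"grip":1},
  {"offset":[0,0,0],"rotation":[0,0,0],"grip":1},
  {"offset":[0,0,0],"rotation":[0,0,0],"grip":1},
  {"offset":[0,0,0],"rotation":[0,0,0],"grip":1},
  {"offset":[0,0,0],"rotation":[0,0,0],"grip":1},
  {"offset":[0,0,0],"rotation":[0,0,0],"grip":1},
  {"offset":[0,0,0],"rotation":[0,0,0],"grip":1},
])

```text
time: 5.25
ee_pos: [0.4615, 0.2499, 0.1489]
tcp_rot: [0.0, 0.89, 0.456, 0.0]
wrist_force: [-0.2, -0.2, 0.4]
opening: 0.0733
finger_force: 0.0
```

```bash
python3 - <<'E'
from h import *; from cell import manip,viewer
s=manip.read_state(); d=viewer.get_image("wrist"); N=[("red",.028,(.462,.249),.026),("silver",.022,(.581,.21),.023)]
rings(wcloud(d,s),d,N); go(s,(.4622,.2485,.06),(.4622,.2485,.029))
E
```

```text
red 1487 circ [0.462  0.2477] 0.0262 mean [0.4627 0.2484] z 0.0274
silver 815 circ [0.5815 0.2101] 0.0231 mean [0.5813 0.2105] z 0.0213
t 5.25 pos [0.4615 0.2499 0.1489] zaxis [ 0. -0. -1.] y [ 0.812 -0.584  0.   ] q [ 0.13  0.26 -0.81  1.79  0.2   1.18 -1.36] F [-0.2 -0.2  0.4] open 0.0733 0.0
(0.4622, 0.2485, 0.06) -> [-0.02  0.05  2.96]
(0.4622, 0.2485, 0.029) -> [-0.02  0.05  4.  ]
```

Emit:
arm_command([
  {"offset":[0,0.05,1.5],"rotation":[0,0,0],"grip":1},
  {"offset":[0,0.05,3],"rotation":[0,0,0],"grip":1},
  {"offset":[0,0.05,3.7],"rotation":[0,0,0],"grip":1},
  {"offset":[0,0.05,4.1],"rotation":[0,0,0],"grip":1},
  {"offset":[0,0.05,4.1],"rotation":[0,0,0],"grip":0},
  {"offset":[0,0.05,4.1],"rotation":[0,0,0],"grip":0},
  {"offset":[0,0.05,4.1],"rotation":[0,0,0],"grip":0},
  {"offset":[0,0.05,4.1],"rotation":[0,0,0],"grip":0},
  {"offset":[0,0.05,4.1],"rotation":[0,0,0],"grip":0},
  {"offset":[0,0.05,4.1],"rotation":[0,0,0],"grip":0},
  {"offset":[0,0.05,4.1],"rotation":[0,0,0],"grip":0},
])

```text
time: 6.4
ee_pos: [0.4631, 0.249, 0.0264]
tcp_rot: [0.0, 0.89, 0.456, 0.0]
wrist_force: [0.5, -1.3, 4.4]
opening: 0.0488
finger_force: 30.4
```

Opening of 48.8 mm is under the 52 mm diameter, so I'm checking before lifting.

```bash
python3 - <<'E'
from h import *; from cell import manip,viewer
s=manip.read_state(); d=viewer.get_image("wrist"); np.savez("w3.npz",**d)
t=viewer.get_image("top"); np.savez("t3.npz",**t)
a=d["img"][100:400,80:480]; b=cv2.resize(t["img"][180:330,60:260],(400,300),interpolation=2)
cv2.imwrite("pics/w3.png",np.hstack([a,b])[:,:,::-1]); go(s)
E
```

```text
t 6.4 pos [0.4631 0.249  0.0264] zaxis [ 0.001  0.    -1.   ] y [ 0.812 -0.584  0.001] q [ 0.06  0.43 -0.75  1.89  0.35  0.96 -1.47] F [ 0.5 -1.3  4.4] open 0.0488 30.4
```

View pics/w3.png

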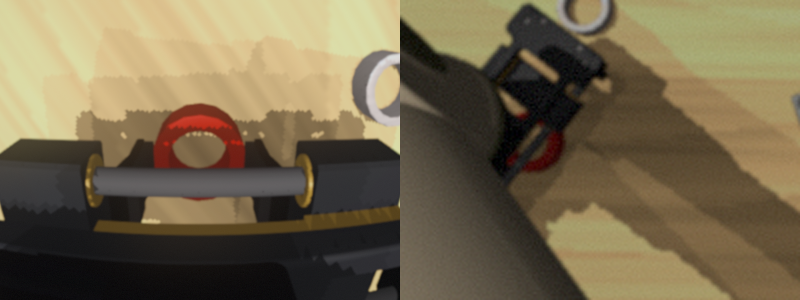

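```bash
python3 - <<'E'
from h import *; from cell import manip
s=manip.read_state(); d=dict(np.load("w3.npz")); P=wcloud(d,s)
q=s["tcp_rot"]; L=Ro.from_quat(np.r_[q[1:],q[0]]).inv().apply((P-s["ee_pos"]).reshape(-1,3)).reshape(P.shape)
hsv=cv2.cvtColor(d["img"],cv2.COLOR_RGB2HSV)
red=(hsv[...,1]>150)&((hsv[...,0]<8)|(hsv[...,0]>172))&(hsv[...,2]>50)&(P[...,2]<.05)&(P[...,2]>.0); red[:,:200]=0;red[:,360:]=0
p=L[red]; w=P[red]; print("red z pct",np.percentile(w[:,2],[2,50,90,99]).round(4),"tool min/max",p.min(0).round(4),p.max(0).round(4))
t=w[:,2]>np.percentile(w[:,2],95)-.004
print("rim y-range by x:",[(round(a*1e3),(p[t&(abs(p[:,0]-a)<.002)][:,1]*1e3).round(1)[[0,-1]] if (t&(abs(p[:,0]-a)<.002)).any() else None) for a in (-.02,-.01,0,.01,.02)], p[t].max(0))
blk=(hsv[...,2]<70)&(P[...,2]>.005)&(P[...,2]<.07)&(abs(L[...,0])<.05)
f=L[blk]; print("fingers",len(f),f.min(0).round(3),f.max(0).round(3)); 
for sgn in(1,-1):
    g=f[(f[:,1]*sgn>.02)&(f[:,1]*sgn<.05)]; print(sgn,np.percentile(g,[2,50,98],axis=0).round(4).tolist())
E
```

```text
red z pct [0.0053 0.0269 0.028  0.0287] tool min/max [-0.0262 -0.0243 -0.0042] [0.0244 0.025  0.0245]
rim y-range by x: [(-20, None), (-10, None), (0, array([16.1, 23. ])), (10, array([21.8, 22.6])), (20, array([-11.2,  12.8]))] [0.0244056  0.02499887 0.00208717]
fingers 1413 [-0.009 -0.035 -0.044] [0.011 0.036 0.001]
1 [[-0.0065, 0.0244, -0.0422], [0.0091, 0.0281, -0.0208], [0.0108, 0.0343, -0.0017]]
-1 [[-0.0062, -0.0338, -0.0418], [0.009, -0.0276, -0.0206], [0.0108, -0.0241, -0.0019]]
```

Ring is centred and flat between the pads, so the reading is pad compression. Lifting gently.

Emit:
arm_command([
  {"offset":[0,0,-0.1],"rotation":[0,0,0],"grip":0},
  {"offset":[0,0,-0.25],"rotation":[0,0,0],"grip":0},
  {"offset":[0,0,-0.5],"rotation":[0,0,0],"grip":0},
  {"offset":[0,0,-0.8],"rotation":[0,0,0],"grip":0},
  {"offset":[0,0,-1.1],"rotation":[0,0,0],"grip":0},
])

```text
time: 7.0
ee_pos: [0.4628, 0.2491, 0.0599]
tcp_rot: [0.0, 0.89, 0.456, 0.0]
wrist_force: [-0.3, 0.5, -1.0]
opening: 0.0486
finger_force: 30.4
```

Emit:
arm_command([
  {"offset":[0,0,-0.4],"rotation":[0,0,0],"grip":0},
  {"offset":[0,0,-0.8],"rotation":[0,0,0],"grip":0},
  {"offset":[0,0,-1.3],"rotation":[0,0,0],"grip":0},
  {"offset":[0,0,-1.8],"rotation":[0,0,0],"grip":0},
  {"offset":[0,0,-2.3],"rotation":[0,0,0],"grip":0},
  {"offset":[0,0,-2.6],"rotation":[0,0,0],"grip":0},
  {"offset":[0,0,-2.6],"rotation":[0,0,0],"grip":0},
])

```text
time: 7.7
ee_pos: [0.4634, 0.2493, 0.1384]
tcp_rot: [0.0, 0.89, 0.456, 0.001]
wrist_force: [0.1, -1.0, -1.7]
opening: 0.0487
finger_force: 30.4
```

```bash
cat >> h.py <<'E'
def held(n="x"):
    from cell import manip,viewer
    s=manip.read_state(); d=viewer.get_image("wrist"); P=wcloud(d,s); np.savez(n+".npz",**d)
    q=s["tcp_rot"]; L=Ro.from_quat(np.r_[q[1:],q[0]]).inv().apply((P-s["ee_pos"]).reshape(-1,3)).reshape(P.shape)
    m=(abs(L[...,0])<.035)&(abs(L[...,1])<.022)&(abs(L[...,2]-.006)<.03)&(d["depth"]>0)
    p=L[m]; print("held pts",len(p),"tool min",p.min(0).round(4) if len(p) else "","max",p.max(0).round(4) if len(p) else "")
    if len(p):
        f=p[p[:,0]>.01]; print("front z range (tool)",np.percentile(f[:,2],[2,50,98]).round(4),"x98",np.percentile(p[:,0],98).round(4),"rgb",np.median(d["img"][m],0))
    return s
E
python3 -c "
from h import *
go(held('w4'),(.4755,-.044,.14))"
```

```text
held pts 3275 tool min [-0.027 -0.022 -0.003] max [0.0246 0.022  0.0269]
front z range (tool) [-0.002  -0.0002  0.0233] x98 0.024 rgb [117.  44.  28.]
t 7.7 pos [0.4634 0.2493 0.1384] zaxis [ 0.002  0.001 -1.   ] y [ 0.812 -0.584  0.001] q [ 0.13  0.28 -0.81  1.8   0.22  1.16 -1.37] F [ 0.1 -1.  -1.7] open 0.0487 30.4
(0.4755, -0.044, 0.14) -> [-7.7   6.04 -0.06]
```

Emit:
arm_command([
  {"offset":[-0.3,0.25,0],"rotation":[0,0,0],"grip":0},
  {"offset":[-1.1,0.85,0],"rotation":[0,0,0],"grip":0},
  {"offset":[-2.1,1.65,0],"rotation":[0,0,0],"grip":0},
  {"offset":[-3.1,2.45,0],"rotation":[0,0,0],"grip":0},
  {"offset":[-4.1,3.25,0],"rotation":[0,0,0],"grip":0},
  {"offset":[-5.1,4.05,0],"rotation":[0,0,0],"grip":0},
  {"offset":[-6.1,4.85,0],"rotation":[0,0,0],"grip":0},
  {"offset":[-7,5.5,0],"rotation":[0,0,0],"grip":0},
  {"offset":[-7.5,5.9,0],"rotation":[0,0,0],"grip":0},
  {"offset":[-7.7,6.05,0],"rotation":[0,0,0],"grip":0},
  {"offset":[-7.7,6.05,0],"rotation":[0,0,0],"grip":0},
  {"offset":[-7.7,6.05,0],"rotation":[0,0,0],"grip":0},
])

```text
time: 8.95
ee_pos: [0.475, -0.0434, 0.1367]
tcp_rot: [-0.0, 0.89, 0.457, -0.0]
wrist_force: [0.7, 0.1, -0.4]
opening: 0.0485
finger_force: 30.4
```

```bash
python3 - <<'E'
from h import *
s=held('w5'); go(s,(.4755,-.044,.14),(.4755,-.044,.0395))
d=dict(np.load('w5.npz')); cv2.imwrite("pics/w5.png",d["img"][100:400,80:480,::-1])
E
```

```text
held pts 3291 tool min [-0.0274 -0.022  -0.0035] max [0.0246 0.022  0.0266]
front z range (tool) [-0.002  -0.0003  0.0235] x98 0.024 rgb [114.  38.  31.]
t 8.95 pos [ 0.475  -0.0434  0.1367] zaxis [-0.  0. -1.] y [ 0.813 -0.583 -0.001] q [ 0.59  0.12 -0.62  1.92  0.08  1.12 -0.69] F [ 0.7  0.1 -0.4] open 0.0485 30.4
(0.4755, -0.044, 0.14) -> [-0.01  0.02 -0.11]
(0.4755, -0.044, 0.0395) -> [-0.01  0.03  3.24]
```

View pics/w5.png

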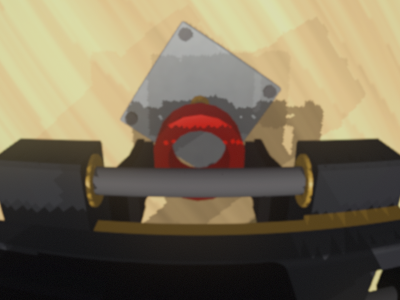

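Wrist crop: red bush held level (200,140), plate centred behind it with the stud base peeking out at (200,98). That fits the stud being under the hole. Descending.

Emit:
arm_command([
  {"offset":[0,0.02,0.3],"rotation":[0,0,0],"grip":0},
  {"offset":[0,0.02,0.7],"rotation":[0,0,0],"grip":0},
  {"offset":[0,0.02,1.1],"rotation":[0,0,0],"grip":0},
  {"offset":[0,0.02,1.4],"rotation":[0,0,0],"grip":0},
  {"offset":[0,0.02,1.6],"rotation":[0,0,0],"grip":0},
  {"offset":[0,0.02,1.8],"rotation":[0,0,0],"grip":0},
  {"offset":[0,0.02,1.8],"rotation":[0,0,0],"grip":0},
])

```text
time: 9.7
ee_pos: [0.4753, -0.0448, 0.0822]
tcp_rot: [-0.0, 0.89, 0.456, -0.0]
wrist_force: [0.8, 0.1, -1.5]
opening: 0.0488
finger_force: 30.4
```

```bash
python3 - <<'E'
from h import *
s=held('w6'); go(s,(.4755,-.044,.0395))
d=dict(np.load('w6.npz')); cv2.imwrite("pics/w6.png",d["img"][100:400,80:480,::-1])
E
```

```text
held pts 3969 tool min [-0.0272 -0.022  -0.0028] max [0.0245 0.022  0.0321]
front z range (tool) [-0.002  -0.0003  0.0234] x98 0.024 rgb [113.  38.  32.]
t 9.7 pos [ 0.4753 -0.0448  0.0822] zaxis [-0.001  0.    -1.   ] y [ 0.812 -0.584 -0.001] q [ 0.57  0.2  -0.61  1.97  0.13  1.01 -0.73] F [ 0.8  0.1 -1.5] open 0.0488 30.4
(0.4755, -0.044, 0.0395) -> [ 0.03 -0.01  1.42]
```

View pics/w6.png

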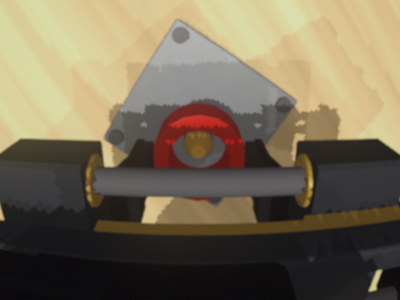

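The brass stud shows at (200,146), inside the bush's hole and well centred. No contact force, so I continue to the plate.

Emit:
arm_command([
  {"offset":[0.03,0,0.4],"rotation":[0,0,0],"grip":0},
  {"offset":[0.03,0,0.8],"rotation":[0,0,0],"grip":0},
  {"offset":[0.03,0,1.1],"rotation":[0,0,0],"grip":0},
  {"offset":[0.03,0,1.3],"rotation":[0,0,0],"grip":0},
  {"offset":[0.03,0,1.4],"rotation":[0,0,0],"grip":0},
  {"offset":[0.03,0,1.4],"rotation":[0,0,0],"grip":0},
])

```text
time: 10.35
ee_pos: [0.476, -0.0441, 0.0405]
tcp_rot: [-0.0, 0.89, 0.456, -0.0]
wrist_force: [1.1, -0.4, -0.7]
opening: 0.0487
finger_force: 30.4
```

Emit:
arm_command([
  {"offset":[0,0,0.03],"rotation":[0,0,0],"grip":0},
  {"offset":[0,0,0.06],"rotation":[0,0,0],"grip":0},
  {"offset":[0,0,0.06],"rotation":[0,0,0],"grip":0},
])

```text
time: 10.65
ee_pos: [0.4763, -0.0442, 0.0393]
tcp_rot: [0.0, 0.89, 0.456, 0.0]
wrist_force: [0.2, -0.5, -1.0]
opening: 0.0487
finger_force: 30.4
```

Emit:
arm_command([
  {"offset":[0,0,0.03],"rotation":[0,0,0],"grip":0},
  {"offset":[0,0,0.03],"rotation":[0,0,0],"grip":0.8},
  {"offset":[0,0,0.03],"rotation":[0,0,0],"grip":0.8},
  {"offset":[0,0,0.03],"rotation":[0,0,0],"grip":0.8},
  {"offset":[0,0,0.03],"rotation":[0,0,0],"grip":0.8},
  {"offset":[0,0,0.03],"rotation":[0,0,0],"grip":0.8},
  {"offset":[0,0,-0.5],"rotation":[0,0,0],"grip":0.8},
  {"offset":[0,0,-1.5],"rotation":[0,0,0],"grip":0.8},
  {"offset":[0,0,-2.8],"rotation":[0,0,0],"grip":1},
  {"offset":[0,0,-3.7],"rotation":[0,0,0],"grip":1},
  {"offset":[0,0,-3.7],"rotation":[0,0,0],"grip":1},
])

```text
time: 11.75
ee_pos: [0.4784, -0.0442, 0.1538]
tcp_rot: [0.002, 0.89, 0.456, 0.002]
wrist_force: [0.4, 0.0, -0.0]
opening: 0.0838
finger_force: 0.0
```

```bash
python3 - <<'E'
from h import *; from cell import manip,viewer
s=manip.read_state(); d=viewer.get_image("wrist"); rings(wcloud(d,s),d,[("red",.040,(.4755,-.044),.026)])
P=wcloud(d,s); m=(P[...,2]>.055)&(P[...,2]<.08)&(np.hypot(P[...,0]-.4755,P[...,1]+.044)<.03); print("stud",P[m].mean(0),m.sum())
go(s,(.5815,.2103,.15))
E
```

```text
red 1576 circ [ 0.4754 -0.0455] 0.026 mean [ 0.4761 -0.0446] z 0.0393
stud [ 0.47558949 -0.04364584  0.06531828] 395
t 11.75 pos [ 0.4784 -0.0442  0.1538] zaxis [ 0.006 -0.002 -1.   ] y [ 0.812 -0.584  0.006] q [ 0.59  0.11 -0.63  1.9   0.07  1.15 -0.68] F [ 0.4  0.  -0. ] open 0.0838 0.0
(0.5815, 0.2103, 0.15) -> [ 8.89 -2.16  0.14]
```

Red bush is seated: top at 40 mm, stud centred. Now the collar.

Emit:
arm_command([
  {"offset":[2,-0.5,0],"rotation":[0,0,0],"grip":1},
  {"offset":[4,-1,0],"rotation":[0,0,0],"grip":1},
  {"offset":[6,-1.5,0],"rotation":[0,0,0],"grip":1},
  {"offset":[7.5,-1.8,0],"rotation":[0,0,0],"grip":1},
  {"offset":[8.5,-2,0],"rotation":[0,0,0],"grip":1},
  {"offset":[8.9,-2.1,0.5],"rotation":[0,0,0],"grip":1},
  {"offset":[8.9,-2.1,0.5],"rotation":[0,0,0],"grip":1},
  {"offset":[8.9,-2.1,0.5],"rotation":[0,0,0],"grip":1},
])

```text
time: 12.6
ee_pos: [0.58, 0.2094, 0.1333]
tcp_rot: [-0.0, 0.89, 0.457, -0.001]
wrist_force: [-0.3, -0.5, 0.5]
opening: 0.0872
finger_force: 0.0
```

```bash
python3 - <<'E'
from h import *; from cell import manip,viewer
s=manip.read_state(); d=viewer.get_image("wrist"); rings(wcloud(d,s),d,[("silver",.022,(.581,.21),.023)])
go(s,(.5815,.2103,.0275))
E
```

```text
silver 1010 circ [0.5815 0.2096] 0.0231 mean [0.5818 0.2103] z 0.0212
t 12.6 pos [0.58   0.2094 0.1333] zaxis [-0.003 -0.001 -1.   ] y [ 0.813 -0.583 -0.002] q [ 0.13  0.47 -0.71  1.56  0.32  1.23 -1.26] F [-0.3 -0.5  0.5] open 0.0872 0.0
(0.5815, 0.2103, 0.0275) -> [0.06 0.03 3.53]
```

Emit:
arm_command([
  {"offset":[0.05,0.03,1.2],"rotation":[0,0,0],"grip":1},
  {"offset":[0.05,0.03,2.4],"rotation":[0,0,0],"grip":1},
  {"offset":[0.05,0.03,3.2],"rotation":[0,0,0],"grip":1},
  {"offset":[0.05,0.03,3.5],"rotation":[0,0,0],"grip":1},
  {"offset":[0.05,0.03,3.5],"rotation":[0,0,0],"grip":0},
  {"offset":[0.05,0.03,3.5],"rotation":[0,0,0],"grip":0},
  {"offset":[0.05,0.03,3.5],"rotation":[0,0,0],"grip":0},
  {"offset":[0.05,0.03,3.5],"rotation":[0,0,0],"grip":0},
  {"offset":[0.05,0.03,3.5],"rotation":[0,0,0],"grip":0},
  {"offset":[0.05,0.03,3.5],"rotation":[0,0,0],"grip":0},
  {"offset":[0.05,0.03,3.5],"rotation":[0,0,0],"grip":0},
  {"offset":[0.05,0.03,3.5],"rotation":[0,0,0],"grip":0},
])

```text
time: 13.85
ee_pos: [0.5826, 0.2101, 0.0301]
tcp_rot: [0.0, 0.89, 0.456, 0.0]
wrist_force: [0.1, -0.5, 0.9]
opening: 0.0312
finger_force: 0.0
```

Closed to 31 mm on nothing, as the first time. The tips seem to sit higher than stated, so I'll measure the fingertip height from the scene camera.

```bash
python3 - <<'E'
from h import *; from cell import manip,viewer
s=manip.read_state(); go(s)
q=s["tcp_rot"]; R=Ro.from_quat(np.r_[q[1:],q[0]])
for n in("scene","top"):
    d=viewer.get_image(n); np.savez("f_"+n,**d); P=cloud(d); L=R.inv().apply((P-s["ee_pos"]).reshape(-1,3)).reshape(P.shape)
    v=d["img"].max(2); m=(abs(L[...,0])<.02)&(abs(L[...,1])<.06)&(P[...,2]>.004)&(P[...,2]<.09)
    print(n,m.sum())
    for y in np.arange(-.05,.051,.01):
        k=m&(abs(L[...,1]-y)<.005)
        if k.sum()>3: print(round(y,2),k.sum(),"z pct",np.percentile(P[k][:,2],[0,5,25,50,100]).round(3),"val at low",np.median(v[k&(P[...,2]<np.percentile(P[k][:,2],30))]))
d=viewer.get_image("scene")
K,T=d["mtx"],d["T"]; c=T[:3,:3].T@(s["ee_pos"]-T[:3,3]); u=(K@c/c[2])[:2].astype(int); print(u)
cv2.imwrite("pics/f.png",cv2.resize(d["img"][u[1]-60:u[1]+40,u[0]-70:u[0]+70,::-1],None,fx=5,fy=5,interpolation=2))
E
```

```text
t 13.85 pos [0.5826 0.2101 0.0301] zaxis [ 0. -0. -1.] y [ 0.812 -0.584  0.   ] q [ 0.09  0.59 -0.67  1.64  0.41  1.06 -1.32] F [ 0.1 -0.5  0.9] open 0.0312 0.0
scene 203
0.01 58 z pct [0.004 0.006 0.012 0.02  0.024] val at low 47.0
0.02 141 z pct [0.004 0.006 0.011 0.018 0.04 ] val at low 49.0
top 0
[377 207]
```

View pics/f.png

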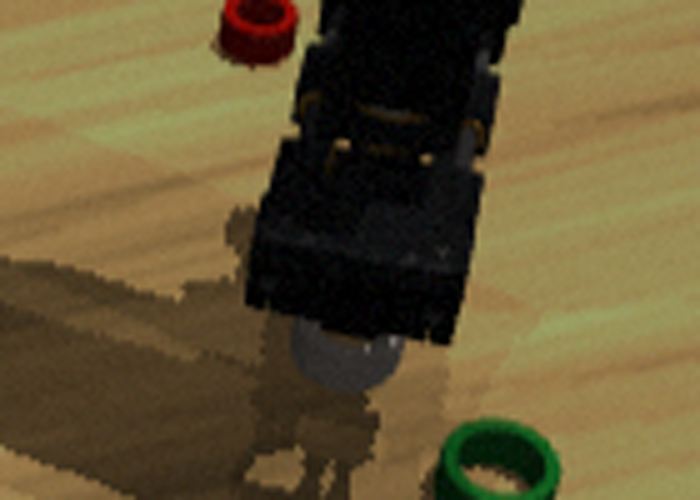

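The scene crop shows the palm (350,270) hiding the fingers, with the collar below it at (345,355), not moved. I'll read the fingertip extent from the earlier high wrist depth image instead.

```bash
python3 - <<'E'
from h import *
s=dict(tcp_rot=np.array([0,.89,.456,0]),ee_pos=np.array([.4633,.2424,.1506])); d=dict(np.load("w1.npz")); P=wcloud(d,s)
q=s["tcp_rot"]; L=Ro.from_quat(np.r_[q[1:],q[0]]).inv().apply((P-s["ee_pos"]).reshape(-1,3)).reshape(P.shape)
for u in (185,190,195,365,370,375):
    print(u,[(r,*(L[r,u]*1e3).round().astype(int),int(d["img"][r,u].max())) for r in range(234,300,6)])
E
```

```text
185 [(234, np.int64(-35), np.int64(-93), np.int64(135), 110), (240, np.int64(10), np.int64(-50), np.int64(-2), 66), (246, np.int64(9), np.int64(-48), np.int64(-9), 63), (252, np.int64(9), np.int64(-47), np.int64(-16), 62), (258, np.int64(9), np.int64(-44), np.int64(-24), 59), (264, np.int64(7), np.int64(-44), np.int64(-26), 56), (270, np.int64(32), np.int64(-25), np.int64(-85), 77), (276, np.int64(31), np.int64(-25), np.int64(-87), 89), (282, np.int64(30), np.int64(-25), np.int64(-87), 97), (288, np.int64(28), np.int64(-25), np.int64(-87), 94), (294, np.int64(26), np.int64(-25), np.int64(-86), 73)]
190 [(234, np.int64(-38), np.int64(-90), np.int64(145), 103), (240, np.int64(-41), np.int64(-88), np.int64(134), 84), (246, np.int64(9), np.int64(-46), np.int64(-8), 63), (252, np.int64(8), np.int64(-44), np.int64(-15), 61), (258, np.int64(7), np.int64(-43), np.int64(-18), 59), (264, np.int64(4), np.int64(-43), np.int64(-20), 58), (270, np.int64(33), np.int64(-24), np.int64(-85), 76), (276, np.int64(31), np.int64(-24), np.int64(-86), 90), (282, np.int64(30), np.int64(-23), np.int64(-88), 9
[... 1812 characters left out ...]
 np.int64(29), np.int64(24), np.int64(-88), 88), (294, np.int64(25), np.int64(25), np.int64(-86), 65)]
375 [(234, np.int64(-41), np.int64(102), np.int64(151), 128), (240, np.int64(11), np.int64(51), np.int64(-4), 53), (246, np.int64(10), np.int64(49), np.int64(-12), 42), (252, np.int64(9), np.int64(48), np.int64(-18), 41), (258, np.int64(9), np.int64(46), np.int64(-24), 40), (264, np.int64(9), np.int64(44), np.int64(-30), 39), (270, np.int64(32), np.int64(26), np.int64(-85), 67), (276, np.int64(31), np.int64(26), np.int64(-85), 82), (282, np.int64(30), np.int64(26), np.int64(-87), 90), (288, np.int64(28), np.int64(26), np.int64(-87), 88), (294, np.int64(25), np.int64(27), np.int64(-85), 62)]
```

This confirms it: the fingertips end at tool z ≈ 0, about 25 mm short of the stated length. So I open here, above the collar, and go down to TCP z ≈ 6 mm.

Emit:
arm_command([
  {"offset":[0,0,0],"rotation":[0,0,0],"grip":1},
  {"offset":[0,0,0],"rotation":[0,0,0],"grip":1},
  {"offset":[0,0,0],"rotation":[0,0,0],"grip":1},
  {"offset":[0,0,0],"rotation":[0,0,0],"grip":1},
  {"offset":[0,0,0],"rotation":[0,0,0],"grip":1},
  {"offset":[0,0,0],"rotation":[0,0,0],"grip":1},
  {"offset":[0,0,0],"rotation":[0,0,0],"grip":1},
  {"offset":[0,0,0],"rotation":[0,0,0],"grip":1},
  {"offset":[0,0,0.3],"rotation":[0,0,0],"grip":1},
  {"offset":[0,0,0.55],"rotation":[0,0,0],"grip":1},
  {"offset":[0,0,0.7],"rotation":[0,0,0],"grip":1},
  {"offset":[0,0,0.7],"rotation":[0,0,0],"grip":1},
])

```text
time: 15.2
ee_pos: [0.5819, 0.2098, 0.0079]
tcp_rot: [-0.0, 0.89, 0.456, -0.001]
wrist_force: [0.1, 0.2, 0.5]
opening: 0.0868
finger_force: 0.0
```

```bash
python3 - <<'E'
from h import *; from cell import manip,viewer
s=manip.read_state(); d=viewer.get_image("wrist"); rings(wcloud(d,s),d,[("silver",.022,(.581,.21),.023)])
go(s,(.5815,.2103,.007))
E
```

```text
silver 1858 circ [0.5815 0.2095] 0.0231 mean [0.5863 0.2162] z 0.0212
t 15.2 pos [0.5819 0.2098 0.0079] zaxis [-0.002 -0.001 -1.   ] y [ 0.812 -0.584 -0.001] q [ 0.08  0.61 -0.65  1.65  0.42  1.02 -1.33] F [0.1 0.2 0.5] open 0.0868 0.0
(0.5815, 0.2103, 0.007) -> [ 0.01 -0.02  0.03]
```

Emit:
arm_command([
  {"offset":[0,0,0],"rotation":[0,0,0],"grip":0},
  {"offset":[0,0,0],"rotation":[0,0,0],"grip":0},
  {"offset":[0,0,0],"rotation":[0,0,0],"grip":0},
  {"offset":[0,0,0],"rotation":[0,0,0],"grip":0},
  {"offset":[0,0,0],"rotation":[0,0,0],"grip":0},
  {"offset":[0,0,0],"rotation":[0,0,0],"grip":0},
  {"offset":[0,0,0],"rotation":[0,0,0],"grip":0},
  {"offset":[0,0,0],"rotation":[0,0,0],"grip":0},
  {"offset":[0,0,0],"rotation":[0,0,0],"grip":0},
])

```text
time: 16.15
ee_pos: [0.5825, 0.2101, 0.0092]
tcp_rot: [0.0, 0.89, 0.456, -0.0]
wrist_force: [-0.3, 0.6, 0.6]
opening: 0.0446
finger_force: 30.0
```

Emit:
arm_command([
  {"offset":[0,0,-0.2],"rotation":[0,0,0],"grip":0},
  {"offset":[0,0,-0.6],"rotation":[0,0,0],"grip":0},
  {"offset":[0,0,-1.2],"rotation":[0,0,0],"grip":0},
  {"offset":[0,0,-2],"rotation":[0,0,0],"grip":0},
  {"offset":[0,0,-2.8],"rotation":[0,0,0],"grip":0},
  {"offset":[0,0,-3.4],"rotation":[0,0,0],"grip":0},
  {"offset":[0,0,-3.7],"rotation":[0,0,0],"grip":0},
  {"offset":[0,0,-3.7],"rotation":[0,0,0],"grip":0},
])

```text
time: 16.95
ee_pos: [0.5834, 0.2105, 0.1223]
tcp_rot: [0.0, 0.89, 0.456, 0.001]
wrist_force: [0.4, 0.2, -1.2]
opening: 0.045
finger_force: 30.0
```

```bash
python3 -c "
from h import *
go(held('w7'),(.4755,-.0445,.12))"
```

```text
held pts 2596 tool min [-0.0238 -0.022  -0.0237] max [0.0221 0.022  0.0096]
front z range (tool) [-0.0133 -0.0111  0.0073] x98 0.0216 rgb [119. 111. 107.]
t 16.95 pos [0.5834 0.2105 0.1223] zaxis [ 0.003  0.001 -1.   ] y [ 0.812 -0.584  0.002] q [ 0.12  0.49 -0.71  1.57  0.33  1.21 -1.27] F [ 0.4  0.2 -1.2] open 0.045 30.0
(0.4755, -0.0445, 0.12) -> [-9.    2.04  0.06]
```

Collar held: centred, bottom 9.5 mm below the TCP. Carrying it to the stud.

Emit:
arm_command([
  {"offset":[-0.4,0.1,0],"rotation":[0,0,0],"grip":0},
  {"offset":[-1.3,0.3,0],"rotation":[0,0,0],"grip":0},
  {"offset":[-2.5,0.55,0],"rotation":[0,0,0],"grip":0},
  {"offset":[-3.7,0.85,0],"rotation":[0,0,0],"grip":0},
  {"offset":[-4.9,1.1,0],"rotation":[0,0,0],"grip":0},
  {"offset":[-6.1,1.4,0],"rotation":[0,0,0],"grip":0},
  {"offset":[-7.3,1.65,0],"rotation":[0,0,0],"grip":0},
  {"offset":[-8.2,1.85,0],"rotation":[0,0,0],"grip":0},
  {"offset":[-8.8,2,0],"rotation":[0,0,0],"grip":0},
  {"offset":[-9,2.05,0],"rotation":[0,0,0],"grip":0},
  {"offset":[-9,2.05,0],"rotation":[0,0,0],"grip":0},
  {"offset":[-9,2.05,0],"rotation":[0,0,0],"grip":0},
])

```text
time: 18.2
ee_pos: [0.4749, -0.0441, 0.1199]
tcp_rot: [-0.0, 0.89, 0.457, 0.0]
wrist_force: [-0.6, 0.3, -1.1]
opening: 0.0445
finger_force: 30.0
```

```bash
python3 -c "
from h import *
go(held('w8'),(.4757,-.0442,.07),(.4757,-.0442,.05))"
```

```text
held pts 2595 tool min [-0.0238 -0.022  -0.0213] max [0.0221 0.022  0.0093]
front z range (tool) [-0.0133 -0.0113  0.0072] x98 0.0216 rgb [118. 111. 109.]
t 18.2 pos [ 0.4749 -0.0441  0.1199] zaxis [-0.  0. -1.] y [ 0.812 -0.583 -0.   ] q [ 0.63  0.15 -0.67  1.94  0.11  1.09 -0.71] F [-0.6  0.3 -1.1] open 0.0445 30.0
(0.4757, -0.0442, 0.07) -> [0.01 0.02 1.66]
(0.4757, -0.0442, 0.05) -> [0.01 0.02 2.33]
```

Emit:
arm_command([
  {"offset":[0,0.02,0.3],"rotation":[0,0,0],"grip":0},
  {"offset":[0,0.02,0.8],"rotation":[0,0,0],"grip":0},
  {"offset":[0,0.02,1.1],"rotation":[0,0,0],"grip":0},
  {"offset":[0,0.02,1.4],"rotation":[0,0,0],"grip":0},
  {"offset":[0,0.02,1.7],"rotation":[0,0,0],"grip":0},
  {"offset":[0,0.02,1.7],"rotation":[0,0,0],"grip":0},
])

```text
time: 18.85
ee_pos: [0.4746, -0.0452, 0.0679]
tcp_rot: [-0.001, 0.89, 0.456, -0.001]
wrist_force: [0.2, -0.1, -0.7]
opening: 0.0447
finger_force: 30.0
```

```bash
python3 - <<'E'
from h import *
s=held('w9'); go(s,(.4757,-.0442,.05))
d=dict(np.load('w9.npz')); cv2.imwrite("pics/w9.png",d["img"][100:400,80:480,::-1])
E
```

```text
held pts 5214 tool min [-0.0239 -0.022  -0.0216] max [0.0263 0.022  0.0359]
front z range (tool) [-0.0131  0.0014  0.0334] x98 0.0245 rgb [117.  86.  66.]
t 18.85 pos [ 0.4746 -0.0452  0.0679] zaxis [-0.002  0.    -1.   ] y [ 0.812 -0.584 -0.002] q [ 0.61  0.23 -0.66  1.99  0.17  0.98 -0.76] F [ 0.2 -0.1 -0.7] open 0.0447 30.0
(0.4757, -0.0442, 0.05) -> [0.05 0.01 0.6 ]
```

View pics/w9.png

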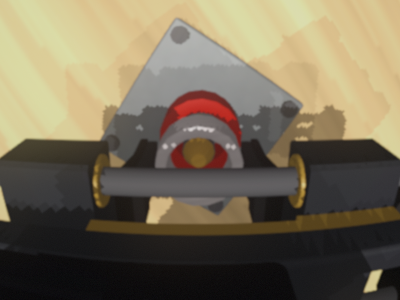

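The brass stud (198,150) is inside the collar's hole, and the collar is above the red bush (200,110). Lowering on.

Emit:
arm_command([
  {"offset":[0.04,0,0.25],"rotation":[0,0,0],"grip":0},
  {"offset":[0.04,0,0.45],"rotation":[0,0,0],"grip":0},
  {"offset":[0.04,0,0.55],"rotation":[0,0,0],"grip":0},
  {"offset":[0.04,0,0.6],"rotation":[0,0,0],"grip":0},
  {"offset":[0.04,0,0.6],"rotation":[0,0,0],"grip":0},
])

```text
time: 19.4
ee_pos: [0.476, -0.0444, 0.051]
tcp_rot: [-0.0, 0.89, 0.456, -0.0]
wrist_force: [-0.7, -0.6, -1.3]
opening: 0.0446
finger_force: 30.0
```

Emit:
arm_command([
  {"offset":[0,0,0.03],"rotation":[0,0,0],"grip":0},
  {"offset":[0,0,0.05],"rotation":[0,0,0],"grip":0},
  {"offset":[0,0,0.05],"rotation":[0,0,0],"grip":0},
])

```text
time: 19.7
ee_pos: [0.4761, -0.0444, 0.0497]
tcp_rot: [0.0, 0.89, 0.456, 0.0]
wrist_force: [-0.3, 0.2, -1.1]
opening: 0.0447
finger_force: 30.0
```

Emit:
arm_command([
  {"offset":[0,0,0.02],"rotation":[0,0,0],"grip":0},
  {"offset":[0,0,0.02],"rotation":[0,0,0],"grip":0.8},
  {"offset":[0,0,0.02],"rotation":[0,0,0],"grip":0.8},
  {"offset":[0,0,0.02],"rotation":[0,0,0],"grip":0.8},
  {"offset":[0,0,0.02],"rotation":[0,0,0],"grip":0.8},
  {"offset":[0,0,0.02],"rotation":[0,0,0],"grip":0.8},
  {"offset":[0,0,-0.4],"rotation":[0,0,0],"grip":0.8},
  {"offset":[0,0,-1.3],"rotation":[0,0,0],"grip":0.8},
  {"offset":[0,0,-2.5],"rotation":[0,0,0],"grip":0.8},
  {"offset":[0,0,-3.5],"rotation":[0,0,0],"grip":0.8},
  {"offset":[0,0,-3.5],"rotation":[0,0,0],"grip":0.8},
  {"offset":[0,0,-3.5],"rotation":[0,0,0],"grip":0.8},
])

```text
time: 20.9
ee_pos: [0.4764, -0.0445, 0.1557]
tcp_rot: [0.001, 0.89, 0.456, 0.001]
wrist_force: [0.3, -0.3, -0.5]
opening: 0.0699
finger_force: 0.0
```

```bash
python3 - <<'E'
from h import *; from cell import manip,viewer
s=manip.read_state(); go(s); N=[("silver",.062,(.4755,-.044),.023),("black",.028,(.5817,-.2195),.026)]
d=viewer.get_image("wrist"); P=wcloud(d,s); rings(P,d,N[:1])
d=viewer.get_image("scene"); rings(cloud(d),d,N)
E
```

```text
t 20.9 pos [ 0.4764 -0.0445  0.1557] zaxis [ 0.002 -0.001 -1.   ] y [ 0.812 -0.584  0.002] q [ 0.65  0.11 -0.68  1.89  0.08  1.16 -0.68] F [ 0.3 -0.3 -0.5] open 0.0699 0.0
silver 1322 circ [ 0.4755 -0.0453] 0.0231 mean [ 0.476  -0.0444] z 0.0612
silver 197 circ [ 0.4763 -0.0442] 0.0239 mean [ 0.478  -0.0448] z 0.0617
black 329 circ [ 0.5815 -0.2202] 0.027 mean [ 0.5828 -0.2204] z 0.028
```

The collar's top is at 62 mm (12+28+22), flat and centred. The black bush is untouched and the gripper is clear.

```bash
python3 -c "
from cell import ticket; print(ticket.hand_in())"
```

```text
the job is handed in; nothing more can be done
None
```

The red bush sits flat on the plate and the silver collar flat on top of it on the stud, both released; the black bush is untouched, and the job was handed in at about 21 s of the 56 s limit (no verdict was returned).

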